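# Wind the twin-screw press down level onto a freshly glued track piece

## Task

The track piece in the dark blue twin-screw press has just been laid in glue on its cork bed. Wind the pressing plate down onto it by turning both knobs clockwise until each is fully home and will turn no further. Work back and forth between the knobs a little at a time, never more than a third of a turn out of step, because a cocked plate would set the rails askew; leave the track where it lies and the things around undisturbed.

Things in the scene. Friction and masses are not known exactly. Their poses are not given: they have to be found in the camera images.
- press: Dark blue metal twin-screw press, 92 x 240 mm, heavy, immovable. Origin: centre of its underside; y along its length, z up. Upright screws at x = 0, y = +92 mm (left) and -92 mm (right); above them a bridge 36 mm wide, its top 112 mm up, carries the knobs (tops at 150 mm, the highest points). It stands turned 20 to 40 degrees clockwise (yaw -0.70 to -0.35).
- knob_left_grip (a point): Black fluted round knob, 38 mm across, 26 mm tall, on the press's left screw (y = +92 mm); upright axis; it keeps its height while turning. Point: on its axis, 13 mm below its top, 137 mm above the worktop; its underside is 12 mm above the bridge. The point's x axis turns with the knob; a white line on top runs from the centre to its -x side.
- knob_right_grip (a point): Black fluted round knob, 38 mm across, 26 mm tall, on the press's right screw (y = -92 mm); upright axis; it keeps its height while turning. Point: on its axis, 13 mm below its top, 137 mm above the worktop; its underside is 12 mm above the bridge. The point's x axis turns with the knob; a white line on top runs from the centre to its -x side.
- knob_left (a joint): Angle of the left knob, rad: grows clockwise seen from above, lowering its nut 2.55 mm per rad. 4.9 is fully home (hard stop: nut down on its collar); starts at 0.5 to 1.0; stays where left. The plate lies on the rails from about 4.0, and the nut's upper flange squeezes it down from 4.7 on. Turning takes 0.18 N m, up to 0.3 N m at the very end.
- knob_right (a joint): Angle of the right knob, rad: grows clockwise seen from above, lowering its nut 2.55 mm per rad. 4.9 is fully home (hard stop: nut down on its collar); starts at 0.5 to 1.0; stays where left. The plate lies on the rails from about 4.0, and the nut's upper flange squeezes it down from 4.7 on. Turning takes 0.18 N m, up to 0.3 N m at the very end.
- plate: Aluminium pressing plate with rubber facing, 50 x 208 x 15 mm, 0.45 kg, slotted ends hanging between the flanges of a brass nut on each screw (1.8 mm play). Origin: centre of its underside; y towards the left screw. Underside 7 to 9 mm above the rails at the start. It tips 0.0138 rad per rad that one knob is ahead; 2.5 rad (0.4 turn, 2 degrees) spoils the job.
- deck: Plywood bridge deck with a cork bed on top, 50 x 140 x 13 mm, lying loose on the base of the press between low fences. Origin: centre of its underside.
- track: Straight piece of model track, 130 x 30 x 5 mm, lying on the cork of the deck under the plate, length along the screws' line. Origin: centre of its underside; its rails' tops are 36 mm above the worktop.
- glue_bottle: Bystander: blue glue bottle with yellow cap and a needle, 34 mm across, 122 mm tall, standing upright. Origin: centre of its underside.
- paint_pot: Bystander: small paint pot with green lid, 34 mm across, 34 mm tall. Origin: centre of its underside.
- tape_roll: Bystander: roll of masking tape lying flat, 69 mm across, 18 mm tall. Origin: centre of its underside.

How it is judged (in metres and radians):
At the end, for the whole second after the job is handed in: Both knobs are within 0.18 rad of the end of their travel (4.9), the plate is level within 0.008 rad and pressed onto the track with more than 6 N, and the track lies within 6 mm of where it started (value of joint each of knob_left, knob_right above 4.72 rad and contact force between plate and track above 6 N and angle between plate's own z axis and vertical below 0.008 rad and distance of track from where it was at the start of the episode below 0.006 m); the robot touches nothing.
It fails at once if the plate is cocked by more than 0.035 rad (2 degrees: one knob more than 0.4 turn ahead of the other) (angle between plate's own z axis and vertical above 0.035 rad).
It fails at once if the track or the deck is shifted by more than 6 mm (distance of any of track, deck from where it was at the start of the episode above 0.006 m).
It fails at once if the glue bottle, the paint pot or the tape roll is moved by more than 25 mm or the bottle tipped (distance of any of glue_bottle, paint_pot, tape_roll from where it was at the start of the episode above 0.025 m or angle between glue_bottle's own z axis and vertical above 0.5 rad).
It also fails if it takes over 72 s, if anything falls off the work surface, if the arm or the gripper's body presses on something with over 40 N, if the wrist force passes 120 N, or if a joint passes its speed limit or range.

## Robot

A 6-joint arm with a two-finger parallel gripper is mounted at the origin on a cart in front of the work surface, level with it; the furniture and walls round the work are solid. World frame = base frame: x ahead of the robot, y to its left, z up, the work surface at z = 0. Lengths are in mm, angles in rad, forces in N, time in s.
With the tool pointing down it reaches from about 350 to 975 mm from the base axis. Payload 7.1 kg.
Tool frame: the origin (TCP) lies between the finger pads; the fingertips stand 17 mm ahead of it and the grasp point (between the pads) lies 2 mm behind it; z points along the fingers, y is the line along which they close (so a half turn about z gives the same grasp; the last joint's range is limited). The gripper opens to 88 mm and grips with 3 to 60 N. Pads are 20 mm wide; open, the fingers measure 115 mm over their backs; the gripper's body (75 mm by 178 mm) begins 61 mm behind the grasp point.
Start: joints at [-1.253, 0.423, 1.63, -0, 1.089, -0.019], TCP at [206.56, -589.863, 239.675] pointing down, gripper open.
Joint ranges: [-3, 3], [-0.9, 2.11], [0.09, 2.58], [-1.31, 4.45], [0.11, 2.69], [-2.54, 2.54]. Speed limits (rad/s): [2.39, 2.39, 3.01, 3.14, 3.14, 3.14].

## Interface

Orientations are given as a rotation vector (axis times angle).
In Python, from workcell import ctrl gives the robot as it stands.
- The arm moves only by the shell command python3 jog.py 'ROWS' [OPENING]. ROWS is a JSON list of rows, 1 to 5 of them, each of 6 numbers: dx, dy, dz in m, then a rotation vector rx, ry, rz in units of 0.25 rad; each row shifts and turns the commanded pose from where the row before left it, along the tool's axes as they then stand; what a row does not reach is not made up. A row lasts 1/12 s, in which the tool goes at most 41.7 mm and 0.125 rad, less where a joint would pass 70% of its speed; a pose out of reach is approached as far as the arm can. OPENING is the finger opening in mm, set as the command begins (- or left out keeps the last). The fingers move at their own pace and stop on an object; the grip force is fixed at half the most. Time passes only in rows, so rows that do not move let the fingers close. It prints the time, the measured TCP pose, the force, the opening and the grip force at its end. Input that does not fit is refused with a message, and nothing moves.
- ctrl.get_obs(): the state, without advancing time (a new reading comes with each control period).
- ctrl.get_image(name): name is "scene" or "top" or "wrist"; returns a dict with "img" (384x512x3 uint8, red, green, blue), "fx", "fy", "cx", "cy" (pixels), "k1" (the pictures are not rectified: a ray, as slopes to the right and down, at radius r is drawn at 1 + k1 r^2 times it, then the intrinsics apply), "R" (3x3) and "t" (3): a world point X has camera coordinates R X + t. Camera axes: x right, y down, z forward; pixel columns grow to the right and rows downward; lengths in mm; the calibration is good to about 2 mm. A picture is of the moment at which its call begins. There is no depth.
- ctrl.close_job(): hands the job in; it is judged then, once.
The state is a dict: "t": time; "qpos": joint angles; "qvel": joint speeds; "joint_torque": joint torques, N m; "ee_pos": TCP position; "orientation": TCP orientation; "ft_force": force on the tool from outside, world axes, zero at the start; "moment": the same for the moment, N m; "width": finger opening in mm; "grasp_force": force on a finger pad.
Only numpy, scipy, OpenCV 4.12 (cv2) and the standard library are available. Lean on these libraries where they do the work, as an engineer would, in place of code of your own. Each camera call takes 0.05 s, during which the arm holds its last target. There are 200 camera calls.

## Working session

There is one attempt and no reset: what is moved stays moved. The work goes in short steps, Python scripts to look and compute and a shell command to move; the robot and the scene stay as the last step left them, time stands still between calls to the robot, and variables do not carry over. Pictures are saved under pics/ and viewed, at most 10 in all, crops included, and the job is handed in when it is done.

```bash
ls; mkdir -p pics; python3 - <<'E'
from workcell import ctrl
import cv2
o=ctrl.get_obs();print({k:o[k] for k in('t','ee_pos','orientation','width','ft_force')})
for n in('top','scene'):
    d=ctrl.get_image(n);cv2.imwrite(f'pics/{n}0.png',d['img'][:,:,::-1]);print(n,{k:d[k] for k in d if k!='img'})
E
```

```text
jog.py
pics
workcell.py
{'t': 0.0, 'ee_pos': array([ 206.39410805, -589.36225022,  238.88679187]), 'orientation': array([-3.09562337e+00, -5.26239209e-01,  3.68402356e-04]), 'width': 87.98063464918704, 'ft_force': array([-0.80557784, -0.83637668, -0.34616336])}
top {'fx': 401.5524968100875, 'fy': 401.5524968100875, 'cx': 251.9120855960459, 'cy': 184.98581008157998, 'k1': 0.02991544305541476, 'R': array([[-0.34608754, -0.93815558, -0.00935518],
       [-0.87408582,  0.32604292, -0.36009719],
       [ 0.34087738, -0.11644792, -0.93286789]]), 't': array([186.14921074, 547.19258159, 922.91044752])}
scene {'fx': 462.7943242270575, 'fy': 462.7943242270575, 'cx': 256.8474929708107, 'cy': 185.29233995442107, 'k1': 0.0553983808570061, 'R': array([[-0.90111361, -0.43336709,  0.01368305],
       [-0.31018249,  0.62227942, -0.71871771],
       [ 0.30295393, -0.65189055, -0.69516733]]), 't': array([495.91857169, 256.78443364, 914.97578601])}
```
View pics/top0.png

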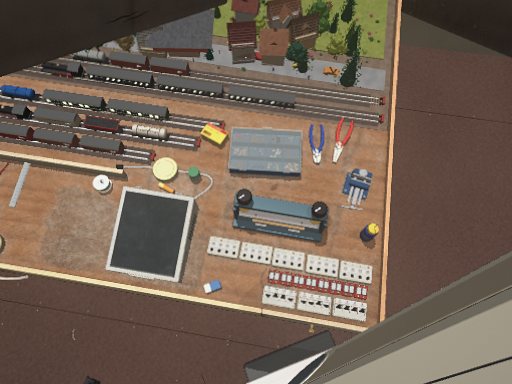

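View pics/scene0.png

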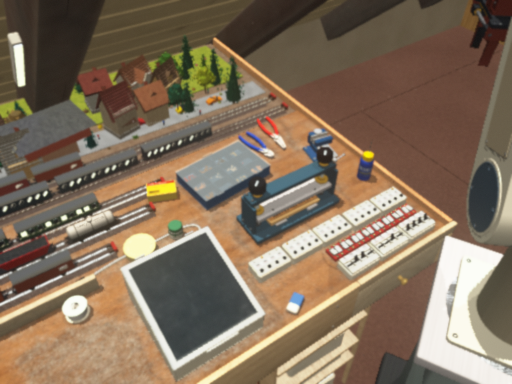

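The top view shows the left knob at about (244,197) and the right knob at (319,210). In the scene view they are at about (258,187) and (325,156). I'll enlarge both views to refine these.

```bash
python3 - <<'E'
import cv2,numpy as np
a=cv2.imread('pics/top0.png');b=cv2.imread('pics/scene0.png')
f=lambda im,u,v:cv2.resize(im[v-25:v+25,u-33:u+33],None,fx=6,fy=6,interpolation=cv2.INTER_CUBIC)
cv2.imwrite('pics/c0.png',np.vstack([np.hstack([f(a,244,197),f(a,319,210)]),np.hstack([f(b,258,187),f(b,325,156)])]))
E
```

View pics/c0.png

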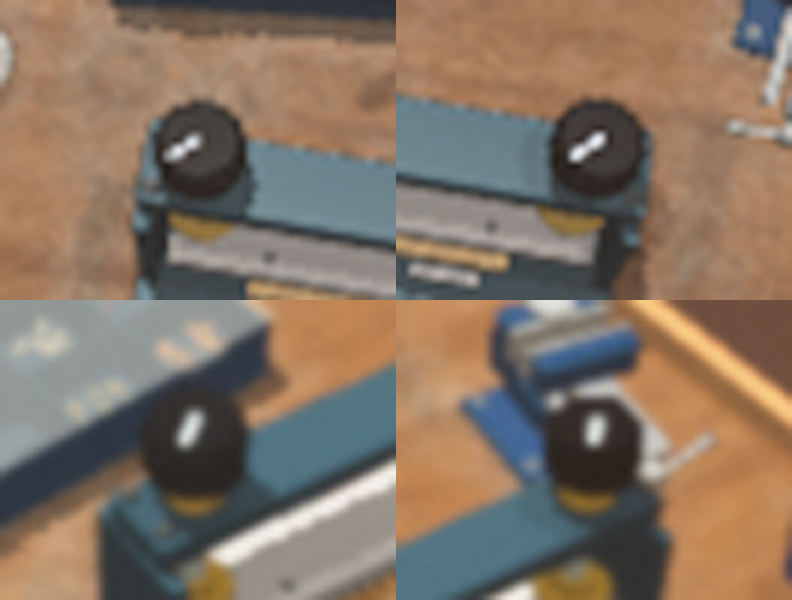

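```bash
cat > h.py <<'E'
import numpy as np,cv2
from workcell import ctrl
def ray(d,uv):
    p=np.array([(uv[0]-d['cx'])/d['fx'],(uv[1]-d['cy'])/d['fy']]);q=p.copy()
    for _ in range(20): q=p/(1+d['k1']*(q@q))
    R,t=np.array(d['R']),np.array(d['t'])
    v=R.T@np.array([*q,1]);return -R.T@t,v/np.linalg.norm(v)
def tri(rs):
    A=sum(np.eye(3)-np.outer(v,v) for c,v in rs);b=sum((np.eye(3)-np.outer(v,v))@c for c,v in rs)
    x=np.linalg.solve(A,b);return x,[np.linalg.norm(np.cross(x-c,v)) for c,v in rs]
def onz(r,z): c,v=r;return c+v*(z-c[2])/v[2]
def proj(d,X):
    c=np.array(d['R'])@X+d['t'];p=c[:2]/c[2];p=p*(1+d['k1']*(p@p));return p*d['fx']+[d['cx'],d['cy']]
E
python3 - <<'E'
from h import *
T=ctrl.get_image('top');S=ctrl.get_image('scene')
def px(c,u,v,ox,oy): return ((c[0]-ox+.5)/6-.5+u-33,(c[1]-oy+.5)/6-.5+v-25)
tl=lambda c:ray(T,px(c,244,197,0,0));tr=lambda c:ray(T,px(c,319,210,396,0))
sl=lambda c:ray(S,px(c,258,187,0,300));sr=lambda c:ray(S,px(c,325,156,396,300))
L=tri([tl((203,150)),sl((194.5,444))]);R=tri([tr((598,150)),sr((594,442))])
print(L,R);d=L[0]-R[0];print(np.linalg.norm(d),'yaw',np.arctan2(-d[0],d[1]))
for f,g,a,b,c,e in((tl,sl,(200,142),(166,156),(195,412),(186,443)),(tr,sr,(605,136),(570,158),(597,416),(595,442))):
    for h,p,q in((f,a,b),(g,c,e)):
        P,Q=onz(h(p),150),onz(h(q),150);print(P,Q,np.arctan2(*(Q-P)[1::-1]))
o=ctrl.get_obs();from scipy.spatial.transform import Rotation as Ro
print(Ro.from_rotvec(o['orientation']).as_matrix())
E
```

```text
(array([544.11221786,  15.96562326, 135.26794367]), [np.float64(0.24906859284319838), np.float64(0.24906859284314528)]) (array([ 449.68246589, -140.58061498,  138.65235253]), [np.float64(0.6317362474323014), np.float64(0.6317362474321199)])
182.85282876460727 yaw -0.5427740897374239
[542.43664982  17.31740411 150.        ] [541.59631202  32.08182181 150.        ] 1.62765140635772
[544.7504848   15.22214518 150.        ] [540.80541754  30.57797509 150.        ] 1.822267932667876
[ 450.66441405 -142.49415319  150.        ] [ 447.11682963 -125.93548793  150.        ] 1.7818491841942594
[ 451.05956484 -142.12596686  150.        ] [ 446.62903046 -127.55184723  150.        ] 1.86591892052669
[[ 9.43825158e-01  3.30445147e-01 -2.77543455e-04]
 [ 3.30445262e-01 -9.43824738e-01  8.90136860e-04]
 [ 3.21890267e-05 -9.31846481e-04 -9.99999565e-01]]
```

Units first: shifts go in m and turns go in units of 0.25 rad. So 25.2 mm is 0.0252, -22.9 mm is -0.0229.

```bash

python3 jog.py '[[0.0252,-0.0229,0,0,0,0],[0.0252,-0.0229,0,0,0,0],[0.0252,-0.0229,0,0,0,0],[0.0252,-0.0229,0,0,0,0],[0.0252,-0.0229,0,0,0,0]]' 88
python3 jog.py '[[0.0252,-0.0229,0,0,0,0],[0.0252,-0.0229,0,0,0,0],[0.0252,-0.0229,0,0,0,0],[0.0252,-0.0229,0,0,0,0],[0.0252,-0.0229,0,0,0,0]]'
python3 jog.py '[[0.0252,-0.0229,0,0,0,0],[0.0252,-0.0229,0,0,0,0],[0.0252,-0.0229,0,0,0,0],[0.0252,-0.0229,0,0,0,0],[0.0252,-0.0229,0,0,0,0]]'
python3 jog.py '[[0,0,0,0,0,-0.48],[0,0,0,0,0,-0.48],[0,0,0,0,0,-0.48],[0,0,0,0,0,-0.48],[0,0,0,0,0,-0.48]]'
python3 jog.py '[[0,0,0,0,0,-0.48],[0,0,0,0,0,-0.48],[0,0,0,0,0,-0.48],[0,0,0,0,0,-0.48],[0,0,0,0,0,-0.48]]'
python3 jog.py '[[0,0,0,0,0,-0.48],[0,0,0,0,0,-0.48],[0,0,0,0,0,-0.48],[0,0,0,0,0,0],[0,0,0,0,0,0]]'
cat >> h.py <<'E'
from scipy.spatial.transform import Rotation as Ro
def state(X=None):
    o=ctrl.get_obs();M=Ro.from_rotvec(o['orientation']).as_matrix()
    print('t',o['t'],'pos',o['ee_pos'].round(1),'q',o['qpos'].round(3),'yaw',round(float(np.arctan2(M[1,0],M[0,0])),3),'w',o['width'],'F',o['ft_force'].round(1),'M',o['moment'].round(2))
    if X is not None: print('go',(M.T@(np.array(X)-o['ee_pos'])).round(1))
E
python3 - <<'E'
from h import *
state((450,-140.6,137))
d=ctrl.get_image('wrist');cv2.imwrite('pics/w0.png',d['img'][:,:,::-1]);print(proj(d,np.array([450,-140.6,150])),proj(d,np.array([450,-140.6,137])),proj(d,np.array([544,16,150])))
E
```

```text
t: 0.62
ee_pos: [288.0, -438.6, 239.5]
orientation: [-3.097, -0.526, 0.0]
ft_force: [0.5, -0.6, 0.2]
width: 88.1
grasp_force: 0.0
t: 1.03
ee_pos: [369.1, -288.9, 239.7]
orientation: [3.097, 0.526, 0.0]
ft_force: [1.0, -0.2, 0.4]
width: 88.1
grasp_force: 0.0
t: 1.45
ee_pos: [450.3, -139.1, 239.8]
orientation: [3.097, 0.526, 0.0]
ft_force: [0.9, 0.3, 0.3]
width: 88.1
grasp_force: 0.0
t: 1.87
ee_pos: [449.8, -140.5, 239.6]
orientation: [-2.799, -1.427, 0.0]
ft_force: [0.5, -0.9, 0.3]
width: 87.5
grasp_force: 0.0
t: 2.28
ee_pos: [449.7, -140.7, 239.6]
orientation: [-2.252, -2.19, 0.0]
ft_force: [-0.2, 0.9, 0.9]
width: 88.0
grasp_force: 0.0
t: 2.7
ee_pos: [449.8, -140.7, 239.6]
orientation: [-1.836, -2.549, 0.0]
ft_force: [-0.2, -0.1, -0.2]
width: 87.7
grasp_force: 0.0
t 2.7 pos [ 449.8 -140.7  239.6] q [-0.328  0.196  1.96   0.     0.986 -0.651] yaw 1.893 w 87.7170238373056 F [-0.2 -0.1 -0.2] M [-0.08 -0.08 -0.02]
go [  0.    0.3 102.6]
[253.31741452 204.29503949] [253.30882944 199.38861545] [446.37226984  47.3273983 ]
```

View pics/w0.png

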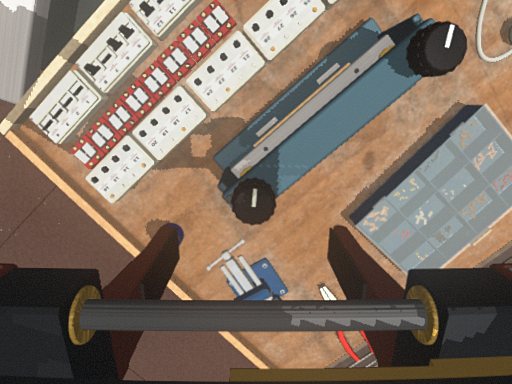

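The wrist view shows the right knob at (254,201), against a prediction of (253,202). The left knob is at about (440,47), with a prediction of (446,47), so I'll recheck it from above later. The bottle is half hidden by a finger at (178,233), so I'll check its clearance first.

```bash
python3 - <<'E'
from h import *
T=ctrl.get_image('top');S=ctrl.get_image('scene');W=ctrl.get_image('wrist')
print('cap',tri([ray(T,(374,229)),ray(S,(368,155))]))
print('L',tri([ray(T,(244.5,196.9)),ray(S,(257.5,186)),ray(W,(438.5,48))]))
print('Ltop by wrist',onz(ray(W,(440,46)),150),onz(ray(W,(438.5,48)),137),'R',onz(ray(W,(254,201)),137))
E
```

```text
cap (array([ 372.10074844, -267.25271064,   69.34052906]), [np.float64(1.2925277690008496), np.float64(1.292527769000793)])
L (array([543.10328664,  17.19626152, 137.11845808]), [np.float64(1.2151460834529597), np.float64(1.0994261404278125), np.float64(1.7141800925442128)])
Ltop by wrist [539.06059383  15.26826909 150.        ] [544.95597588  18.07795097 137.        ] R [ 451.07185704 -141.81079191  137.        ]
```

```bash

python3 jog.py '[[0,0.0004,0.025,0,0,0],[0,0.0004,0.025,0,0,0],[0,0,0.025,0,0,0],[0,0,0.02,0,0,0],[0,0,0.007,0,0,0]]' 88
python3 jog.py '[[0,0,0,0,0,0],[0,0,0,0,0,0],[0,0,0,0,0,0],[0,0,0,0,0,0],[0,0,0,0,0,0]]' 20
python3 jog.py '[[0,0,0,0,0,0],[0,0,0,0,0,0],[0,0,0,0,0,0],[0,0,0,0,0,0],[0,0,0,0,0,0]]' 20
python3 - <<'E'
from h import *
state((450.3,-141,137))
E
```

```text
t: 3.32
ee_pos: [449.0, -140.0, 135.3]
orientation: [-1.831, -2.548, 0.002]
ft_force: [-1.7, -0.1, -0.3]
width: 88.0
grasp_force: 0.0
t: 3.73
ee_pos: [451.3, -140.7, 138.8]
orientation: [1.83, 2.551, 0.001]
ft_force: [0.5, 0.1, 0.0]
width: 58.0
grasp_force: 0.0
t: 4.15
ee_pos: [450.0, -140.7, 138.0]
orientation: [-1.83, -2.552, 0.002]
ft_force: [-3.1, -2.4, 5.2]
width: 37.5
grasp_force: 30.0
t 4.15 pos [ 450.  -140.7  138. ] q [-3.280e-01  3.610e-01  2.033e+00 -1.000e-03  7.480e-01 -6.540e-01] yaw 1.897 w 37.53981621742668 F [-3.1 -2.4  5.2] M [-0.4   0.56  0.08]
go [-0.4  0.2  1. ]
```

To row units: 0.08 rad is 0.32.

```bash

python3 jog.py '[[0,0,0,0,0,0.32],[0,0,0,0,0,0.32],[0,0,0,0,0,0.32],[0,0,0,0,0,0.32],[0,0,0,0,0,0.32]]'
python3 - <<'E'
from h import *
state((450.3,-141,137))
E
```

```text
t: 4.57
ee_pos: [450.8, -140.6, 138.0]
orientation: [2.305, 2.133, 0.0]
ft_force: [0.7, -0.3, 1.5]
width: 37.7
grasp_force: 30.0
t 4.5667 pos [ 450.8 -140.6  138. ] q [-0.328  0.362  2.033 -0.     0.746 -0.25 ] yaw 1.493 w 37.65679680763239 F [ 0.7 -0.3  1.5] M [-0.1  -0.03  0.17]
go [-0.4 -0.5  1. ]
```

```bash

python3 jog.py '[[0,0,0,0,0,0.4],[0,0,0,0,0,0.4],[0,0,0,0,0,0.4],[0,0,0,0,0,0.4],[0,0,0,0,0,0.4]]'
python3 jog.py '[[0,0,0,0,0,0.4],[0,0,0,0,0,0.4],[0,0,0,0,0,0.4],[0,0,0,0,0,0.4],[0,0,0,0,0,0]]'
python3 jog.py '[[0,0,0,0,0,0],[0,0,0,0,0,0],[0,0,0,0,0,0],[0,0,0,0,0,0],[0,0,0,0,0,0]]' 60
python3 jog.py '[[0,0,-0.02,0,0,0],[0,0,-0.025,0,0,0],[0,0,-0.025,0,0,0],[0,0,0,0,0,0],[0,0,0,0,0,0]]' 80
python3 - <<'E'
from h import *
state((543.8,17.3,208))
E
```

```text
t: 4.98
ee_pos: [451.8, -141.0, 138.0]
orientation: [2.761, 1.495, 0.003]
ft_force: [4.3, -2.4, -1.8]
width: 37.4
grasp_force: 30.0
t: 5.4
ee_pos: [452.4, -141.5, 138.0]
orientation: [3.002, 0.915, 0.005]
ft_force: [4.2, -5.3, -4.3]
width: 37.6
grasp_force: 30.0
t: 5.82
ee_pos: [450.4, -140.4, 137.7]
orientation: [-3.002, -0.924, 0.0]
ft_force: [-0.2, -0.1, 0.3]
width: 60.1
grasp_force: 0.0
t: 6.23
ee_pos: [451.3, -140.7, 208.8]
orientation: [3.001, 0.923, 0.004]
ft_force: [-0.6, 0.4, -0.9]
width: 80.1
grasp_force: 0.0
t 6.2333 pos [ 451.3 -140.7  208.8] q [-0.327  0.242  1.986  0.     0.911  0.646] yaw 0.597 w 80.14078843674024 F [-0.6  0.4 -0.9] M [-0.03 -0.02 -0.01]
go [165.3 -78.7   0.9]
```

```bash

python3 jog.py '[[0.0275,-0.0131,0,0,0,0],[0.0275,-0.0131,0,0,0,0],[0.0275,-0.0131,0,0,0,0],[0.0275,-0.0131,0,0,0,0],[0.0275,-0.0131,0,0,0,0]]' 80
python3 jog.py '[[0.0275,-0.0131,0,0,0,0],[0,0,0,0,0,-0.48],[0,0,0,0,0,-0.48],[0,0,0,0,0,-0.48],[0,0,0,0,0,-0.48]]'
python3 jog.py '[[0,0,0,0,0,-0.48],[0,0,0,0,0,-0.48],[0,0,0,0,0,-0.48],[0,0,0,0,0,-0.48],[0,0,0,0,0,-0.48]]'
python3 jog.py '[[0,0,0,0,0,-0.48],[0,0,0,0,0,-0.48],[0,0,0,0,0,-0.48],[0,0,0,0,0,-0.48],[0,0,0,0,0,-0.48]]'
python3 jog.py '[[0,0,0,0,0,-0.48],[0,0,0,0,0,-0.48],[0,0,0,0,0,-0.48],[0,0,0,0,0,-0.48],[0,0,0,0,0,-0.48]]'
python3 jog.py '[[0,0,0,0,0,-0.4],[0,0,0,0,0,0],[0,0,0,0,0,0],[0,0,0,0,0,0],[0,0,0,0,0,0]]'
python3 - <<'E'
from h import *
state((543.8,17.3,138))
d=ctrl.get_image('wrist');T=ctrl.get_image('top')
p=d['img'][:,:,::-1].copy();q=proj(d,np.array([543.8,17.3,137]));print(q)
print('scale',proj(d,np.array([553.8,17.3,137]))-q,proj(d,np.array([543.8,27.3,137]))-q)
u,v=q.astype(int);
a=cv2.resize(p[v-50:v+50,u-50:u+50],None,fx=4,fy=4);cv2.drawMarker(a,(int((q[0]-u+50)*4),int((q[1]-v+50)*4)),(0,0,255))
b=cv2.resize(T['img'][185:225,300:340,::-1],(400,400));cv2.imwrite('pics/w1.png',np.hstack([a,b]))
E
```

```text
t: 6.65
ee_pos: [527.1, -7.7, 206.2]
orientation: [-3.002, -0.923, 0.004]
ft_force: [-0.0, -0.7, -0.7]
width: 80.0
grasp_force: 0.0
t: 7.07
ee_pos: [541.9, 17.6, 205.9]
orientation: [-2.69, -1.619, 0.004]
ft_force: [-0.7, -0.1, -1.0]
width: 80.0
grasp_force: 0.0
t: 7.48
ee_pos: [541.9, 17.3, 206.0]
orientation: [-2.092, -2.341, 0.003]
ft_force: [0.6, 0.3, 0.2]
width: 80.3
grasp_force: 0.0
t: 7.9
ee_pos: [541.8, 17.3, 206.0]
orientation: [-1.307, -2.854, 0.002]
ft_force: [0.0, 0.3, -0.5]
width: 79.8
grasp_force: 0.0
t: 8.32
ee_pos: [541.9, 17.3, 206.0]
orientation: [-0.405, -3.113, 0.001]
ft_force: [-0.1, 0.4, -0.3]
width: 79.7
grasp_force: 0.0
t: 8.73
ee_pos: [542.6, 17.3, 207.2]
orientation: [-0.262, -3.13, 0.0]
ft_force: [-0.3, 0.2, 0.2]
width: 80.1
grasp_force: 0.0
t 8.7333 pos [542.6  17.3 207.2] q [ 0.01   0.346  1.838  0.     0.959 -1.394] yaw 2.975 w 80.10374035674245 F [-0.3  0.2  0.2] M [ 0.05 -0.1  -0.04]
go [-1.2  0.2 69.2]
[252.59458011 213.67069826]
scale [ 2.19731772 12.18029061] [13.16598118 -2.08944817]
```

View pics/w1.png

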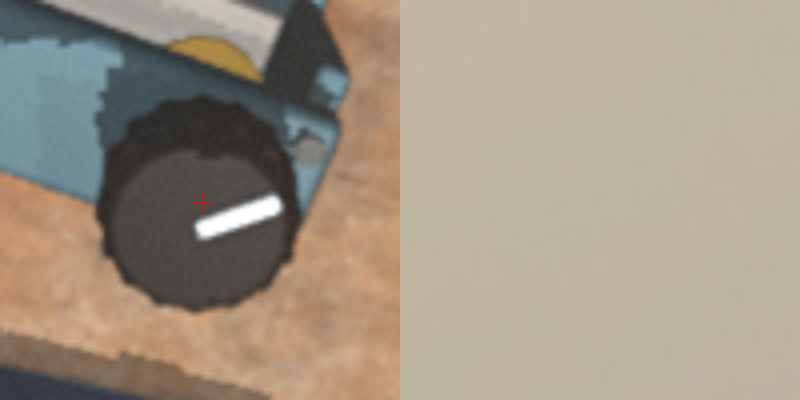

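The silhouette centre is within 1 mm of the target, and the white line puts the left knob at about 0.87 rad. I'll descend, grip and turn.

```bash

python3 jog.py '[[-0.0007,0,0.02,0,0,0],[0,0,0.02,0,0,0],[0,0,0.02,0,0,0],[0,0,0.009,0,0,0],[0,0,0,0,0,0]]' 80
python3 jog.py '[[0,0,0,0,0,0],[0,0,0,0,0,0],[0,0,0,0,0,0],[0,0,0,0,0,0],[0,0,0,0,0,0]]' 20
python3 jog.py '[[0,0,0,0,0,0],[0,0,0,0,0,0],[0,0,0,0,0,0],[0,0,0,0,0,0],[0,0,0,0,0,0]]' 20
python3 jog.py '[[0,0,0,0,0,0.32],[0,0,0,0,0,0.32],[0,0,0,0,0,0.32],[0,0,0,0,0,0.32],[0,0,0,0,0,0.32]]'
python3 - <<'E'
from h import *
state((543.8,17.3,138))
E
```

```text
t: 9.25
ee_pos: [542.2, 17.1, 136.8]
orientation: [-0.259, -3.127, 0.001]
ft_force: [0.3, 0.0, 0.1]
width: 80.5
grasp_force: 0.0
t: 9.67
ee_pos: [544.0, 17.1, 139.5]
orientation: [0.259, 3.13, 0.0]
ft_force: [-0.2, 0.7, -0.1]
width: 50.3
grasp_force: 0.0
t: 10.08
ee_pos: [543.6, 15.9, 139.1]
orientation: [0.258, 3.131, -0.003]
ft_force: [-1.3, -6.9, 3.8]
width: 37.6
grasp_force: 30.0
t: 10.5
ee_pos: [543.6, 16.1, 139.1]
orientation: [0.88, 3.015, -0.002]
ft_force: [0.0, -6.8, 3.8]
width: 37.5
grasp_force: 30.0
t 10.5 pos [543.6  16.1 139.1] q [ 0.009  0.447  1.878 -0.002  0.816 -0.993] yaw 2.574 w 37.523233460374726 F [ 0.  -6.8  3.8] M [-1.    0.03  0.16]
go [0.5 1.1 1.1]
```

```bash

python3 jog.py '[[0,0,0,0,0,0.4],[0,0,0,0,0,0.4],[0,0,0,0,0,0.4],[0,0,0,0,0,0.4],[0,0,0,0,0,0.4]]'
python3 jog.py '[[0,0,0,0,0,0.4],[0,0,0,0,0,0.4],[0,0,0,0,0,0.4],[0,0,0,0,0,0.4],[0,0,0,0,0,0.4]]'
python3 jog.py '[[0,0,0,0,0,0.4],[0,0,0,0,0,0.4],[0,0,0,0,0,0.4],[0,0,0,0,0,0.4],[0,0,0,0,0,0.4]]'
python3 jog.py '[[0,0,0,0,0,0.4],[0,0,0,0,0,0.4],[0,0,0,0,0,0.4],[0,0,0,0,0,0.4],[0,0,0,0,0,0.4]]'
python3 jog.py '[[0,0,0,0,0,0.4],[0,0,0,0,0,0.4],[0,0,0,0,0,0],[0,0,0,0,0,0],[0,0,0,0,0,0]]'
python3 jog.py '[[0,0,0,0,0,0],[0,0,0,0,0,0],[0,0,0,0,0,0],[0,0,0,0,0,0],[0,0,0,0,0,0]]' 60
python3 jog.py '[[0,0,-0.02,0,0,0],[0,0,-0.025,0,0,0],[0,0,-0.025,0,0,0],[0,0,0,0,0,0],[0,0,0,0,0,0]]' 80
python3 - <<'E'
from h import *
state((450.8,-141,208))
E
```

```text
t: 10.92
ee_pos: [543.8, 16.2, 139.1]
orientation: [1.6, 2.702, -0.002]
ft_force: [-0.3, -4.8, 2.8]
width: 37.4
grasp_force: 30.0
t: 11.33
ee_pos: [544.0, 16.3, 139.1]
orientation: [2.218, 2.222, -0.001]
ft_force: [-0.2, -5.3, 2.1]
width: 37.7
grasp_force: 30.0
t: 11.75
ee_pos: [544.2, 16.2, 139.1]
orientation: [2.699, 1.604, 0.001]
ft_force: [1.6, -4.5, 1.1]
width: 37.6
grasp_force: 30.0
t: 12.17
ee_pos: [544.3, 16.1, 139.1]
orientation: [3.012, 0.887, 0.002]
ft_force: [0.9, -6.7, 1.3]
width: 37.5
grasp_force: 30.0
t: 12.58
ee_pos: [544.4, 16.0, 139.1]
orientation: [3.084, 0.588, 0.002]
ft_force: [1.4, -7.3, 0.6]
width: 37.5
grasp_force: 30.0
t: 13.0
ee_pos: [543.5, 17.3, 138.6]
orientation: [-3.086, -0.589, 0.0]
ft_force: [0.1, 0.8, -0.5]
width: 59.9
grasp_force: 0.0
t: 13.42
ee_pos: [544.4, 17.3, 209.9]
orientation: [3.085, 0.589, 0.005]
ft_force: [0.1, 0.9, -0.5]
width: 79.9
grasp_force: 0.0
t 13.4167 pos [544.4  17.3 209.9] q [0.01  0.343 1.834 0.    0.961 1.204] yaw 0.377 w 79.94577161004752 F [ 0.1  0.9 -0.5] M [-0.02  0.03 -0.06]
go [-145.3  112.7    1.6]
```

```bash

python3 jog.py '[[-0.029,0.0225,0,0,0,0],[-0.029,0.0225,0,0,0,0],[-0.029,0.0225,0,0,0,0],[-0.029,0.0225,0,0,0,0],[-0.029,0.0225,0,0,0,0]]' 80
python3 jog.py '[[0,0,0,0,0,-0.48],[0,0,0,0,0,-0.48],[0,0,0,0,0,-0.48],[0,0,0,0,0,-0.48],[0,0,0,0,0,-0.48]]'
python3 jog.py '[[0,0,0,0,0,-0.48],[0,0,0,0,0,-0.48],[0,0,0,0,0,-0.48],[0,0,0,0,0,-0.48],[0,0,0,0,0,-0.48]]'
python3 jog.py '[[0,0,0,0,0,-0.48],[0,0,0,0,0,-0.48],[0,0,0,0,0,-0.48],[0,0,0,0,0,-0.48],[0,0,0,0,0,-0.48]]'
python3 jog.py '[[0,0,0,0,0,-0.48],[0,0,0,0,0,0],[0,0,0,0,0,0],[0,0,0,0,0,0],[0,0,0,0,0,0]]'
python3 - <<'E'
from h import *
state((450.8,-141,138))
d=ctrl.get_image('wrist');p=d['img'][:,:,::-1].copy();q=proj(d,np.array([450.8,-141,137]));print(q)
print('J',proj(d,np.array([460.8,-141,137]))-q,proj(d,np.array([450.8,-131,137]))-q)
u,v=q.astype(int)
a=cv2.resize(p[v-50:v+50,u-50:u+50],None,fx=4,fy=4);cv2.drawMarker(a,(int((q[0]-u+50)*4),int((q[1]-v+50)*4)),(0,0,255))
cv2.imwrite('pics/w2.png',a)
E
```

```text
t: 13.83
ee_pos: [448.2, -141.5, 207.4]
orientation: [-3.085, -0.589, 0.003]
ft_force: [0.3, -0.2, -0.4]
width: 79.7
grasp_force: 0.0
t: 14.25
ee_pos: [449.2, -140.7, 207.3]
orientation: [-2.769, -1.481, 0.003]
ft_force: [-1.1, -0.2, 0.1]
width: 80.2
grasp_force: 0.0
t: 14.67
ee_pos: [449.2, -140.4, 207.3]
orientation: [-2.206, -2.233, 0.002]
ft_force: [0.4, -0.2, 0.4]
width: 80.3
grasp_force: 0.0
t: 15.08
ee_pos: [449.2, -140.5, 207.3]
orientation: [-1.448, -2.785, 0.001]
ft_force: [0.8, -0.1, -0.1]
width: 80.0
grasp_force: 0.0
t: 15.5
ee_pos: [449.9, -140.7, 208.3]
orientation: [-1.291, -2.863, 0.0]
ft_force: [0.1, -1.1, 0.0]
width: 80.1
grasp_force: 0.0
t 15.5 pos [ 449.9 -140.7  208.3] q [-0.328  0.243  1.987  0.     0.913 -1.052] yaw 2.294 w 80.11373293638577 F [ 0.1 -1.1  0. ] M [ 0.04 -0.12 -0.01]
go [-0.9  0.5 70.3]
[253.31145297 213.11416234]
J [9.86086023 8.17635899] [ 8.86487905 -9.43125536]
```

View pics/w2.png

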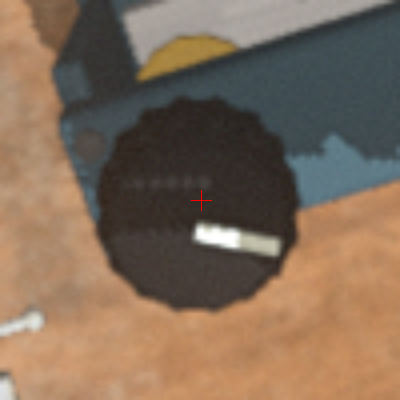

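The right knob is centred, and its line gives 2.08 rad, as expected. I'll turn it 2.3 more.

```bash

python3 jog.py '[[-0.0005,0,0.02,0,0,0],[0,0,0.02,0,0,0],[0,0,0.02,0,0,0],[0,0,0.009,0,0,0],[0,0,0,0,0,0]]' 80
python3 jog.py '[[0,0,0,0,0,0],[0,0,0,0,0,0],[0,0,0,0,0,0],[0,0,0,0,0,0],[0,0,0,0,0,0]]' 20
python3 jog.py '[[0,0,0,0,0,0],[0,0,0,0,0,0],[0,0,0,0,0,0],[0,0,0,0,0,0],[0,0,0,0,0,0]]' 20
python3 jog.py '[[0,0,0,0,0,0.4],[0,0,0,0,0,0.4],[0,0,0,0,0,0.4],[0,0,0,0,0,0.4],[0,0,0,0,0,0.4]]'
python3 jog.py '[[0,0,0,0,0,0.4],[0,0,0,0,0,0.4],[0,0,0,0,0,0.4],[0,0,0,0,0,0.4],[0,0,0,0,0,0.4]]'
python3 jog.py '[[0,0,0,0,0,0.4],[0,0,0,0,0,0.4],[0,0,0,0,0,0.4],[0,0,0,0,0,0.4],[0,0,0,0,0,0.4]]'
python3 jog.py '[[0,0,0,0,0,0.4],[0,0,0,0,0,0.4],[0,0,0,0,0,0.4],[0,0,0,0,0,0.4],[0,0,0,0,0,0.4]]'
python3 jog.py '[[0,0,0,0,0,0.4],[0,0,0,0,0,0.4],[0,0,0,0,0,0.4],[0,0,0,0,0,0],[0,0,0,0,0,0]]'
python3 -c "
from h import *
state()"
python3 jog.py '[[0,0,0,0,0,0],[0,0,0,0,0,0],[0,0,0,0,0,0],[0,0,0,0,0,0],[0,0,0,0,0,0]]' 60
python3 jog.py '[[0,0,-0.02,0,0,0],[0,0,-0.025,0,0,0],[0,0,-0.025,0,0,0],[0,0,0,0,0,0],[0,0,0,0,0,0]]' 80
python3 - <<'E'
from h import *
state((544,16.6,208))
E
```

```text
t: 15.97
ee_pos: [449.2, -140.8, 138.0]
orientation: [-1.287, -2.861, 0.001]
ft_force: [-0.2, -0.1, -0.4]
width: 79.8
grasp_force: 0.0
t: 16.38
ee_pos: [450.9, -141.3, 140.4]
orientation: [1.287, 2.864, 0.0]
ft_force: [0.2, -0.4, -0.1]
width: 49.9
grasp_force: 0.0
t: 16.8
ee_pos: [449.9, -141.8, 140.0]
orientation: [-1.286, -2.866, 0.002]
ft_force: [-4.6, -5.1, 4.9]
width: 37.5
grasp_force: 30.0
t: 17.22
ee_pos: [450.4, -141.6, 140.0]
orientation: [1.962, 2.453, -0.001]
ft_force: [-1.3, -2.4, 3.5]
width: 37.8
grasp_force: 30.0
t: 17.63
ee_pos: [451.0, -141.6, 140.0]
orientation: [2.507, 1.891, 0.001]
ft_force: [0.5, -1.7, 0.4]
width: 37.5
grasp_force: 30.0
t: 18.05
ee_pos: [451.5, -141.9, 140.0]
orientation: [2.896, 1.212, 0.002]
ft_force: [1.4, -3.8, -2.0]
width: 37.3
grasp_force: 30.0
t: 18.47
ee_pos: [451.8, -142.4, 140.1]
orientation: [3.105, 0.458, 0.004]
ft_force: [3.1, -7.2, -3.4]
width: 38.0
grasp_force: 30.0
t: 18.88
ee_pos: [451.8, -142.7, 140.1]
orientation: [3.139, -0.005, 0.005]
ft_force: [1.5, -8.5, -3.7]
width: 37.4
grasp_force: 30.0
t 18.8833 pos [ 451.8 -142.7  140.1] q [-3.300e-01  3.590e-01  2.030e+00 -2.000e-03  7.490e-01  1.246e+00] yaw -0.003 w 37.35242144181435 F [ 1.5 -8.5 -3.7] M [-1.43 -0.35 -0.14]
t: 19.3
ee_pos: [450.3, -141.0, 139.7]
orientation: [-3.141, 0.005, 0.0]
ft_force: [-0.4, 0.1, -1.2]
width: 60.0
grasp_force: 0.0
t: 19.72
ee_pos: [451.2, -141.3, 210.8]
orientation: [3.141, -0.005, 0.005]
ft_force: [-0.4, -0.1, -0.4]
width: 79.9
grasp_force: 0.0
t 19.7167 pos [ 451.2 -141.3  210.8] q [-0.329  0.239  1.984  0.     0.915  1.245] yaw -0.003 w 79.93688118702325 F [-0.4 -0.1 -0.4] M [-0.01 -0.01 -0.03]
go [  92.3 -158.2    2.9]
```

```bash

python3 jog.py '[[0.0185,-0.0316,0,0,0,0],[0.0185,-0.0316,0,0,0,0],[0.0185,-0.0316,0,0,0,0],[0.0185,-0.0316,0,0,0,0],[0.0185,-0.0316,0,0,0,0]]' 80
python3 jog.py '[[0,0,0,0,0,-0.48],[0,0,0,0,0,-0.48],[0,0,0,0,0,-0.48],[0,0,0,0,0,-0.48],[0,0,0,0,0,-0.48]]'
python3 jog.py '[[0,0,0,0,0,-0.48],[0,0,0,0,0,-0.48],[0,0,0,0,0,-0.48],[0,0,0,0,0,-0.48],[0,0,0,0,0,-0.48]]'
python3 jog.py '[[0,0,0,0,0,-0.48],[0,0,0,0,0,-0.48],[0,0,0,0,0,-0.48],[0,0,0,0,0,0],[0,0,0,0,0,0]]'
python3 - <<'E'
from h import *
state((543.8,16.8,138))
d=ctrl.get_image('wrist');p=d['img'][:,:,::-1].copy();q=proj(d,np.array([543.8,16.8,137]));print(q)
print('J',proj(d,np.array([553.8,16.8,137]))-q,proj(d,np.array([543.8,26.8,137]))-q)
u,v=q.astype(int)
a=cv2.resize(p[v-50:v+50,u-50:u+50],None,fx=4,fy=4);cv2.drawMarker(a,(int((q[0]-u+50)*4),int((q[1]-v+50)*4)),(0,0,255))
cv2.imwrite('pics/w3.png',a)
E
```

```text
t: 20.13
ee_pos: [543.2, 18.1, 208.2]
orientation: [3.142, -0.005, -0.004]
ft_force: [1.1, -1.1, -0.3]
width: 80.0
grasp_force: 0.0
t: 20.55
ee_pos: [542.5, 16.8, 207.9]
orientation: [-2.999, -0.933, 0.004]
ft_force: [1.0, 0.3, -0.5]
width: 79.7
grasp_force: 0.0
t: 20.97
ee_pos: [542.5, 16.6, 208.0]
orientation: [-2.589, -1.777, 0.003]
ft_force: [0.6, 0.1, 0.2]
width: 79.9
grasp_force: 0.0
t: 21.38
ee_pos: [542.8, 16.6, 208.5]
orientation: [-2.24, -2.201, 0.002]
ft_force: [0.0, -0.2, -0.2]
width: 79.8
grasp_force: 0.0
t 21.3833 pos [542.8  16.6 208.5] q [0.009 0.345 1.836 0.    0.963 0.026] yaw 1.553 w 79.80126041600434 F [ 0.  -0.2 -0.2] M [-0.08 -0.16 -0.  ]
go [ 0.3  1.2 70.5]
[254.82150308 211.72858717]
J [13.27471731 -0.21608004] [ -0.21969974 -12.63981554]
```

View pics/w3.png

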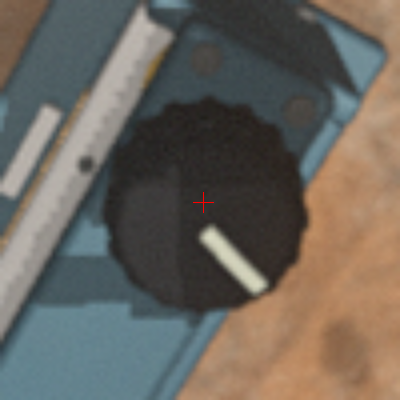

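The left knob is centred at (205,203), and its line reads about 3.4 rad, leaving 1.5 to go.

```bash

python3 jog.py '[[0,0.0005,0.02,0,0,0],[0,0,0.02,0,0,0],[0,0,0.02,0,0,0],[0,0,0.01,0,0,0],[0,0,0,0,0,0]]' 80
python3 jog.py '[[0,0,0,0,0,0],[0,0,0,0,0,0],[0,0,0,0,0,0],[0,0,0,0,0,0],[0,0,0,0,0,0]]' 20
python3 jog.py '[[0,0,0,0,0,0],[0,0,0,0,0,0],[0,0,0,0,0,0],[0,0,0,0,0,0],[0,0,0,0,0,0]]' 20
python3 jog.py '[[0,0,0,0,0,0.4],[0,0,0,0,0,0.4],[0,0,0,0,0,0.4],[0,0,0,0,0,0.4],[0,0,0,0,0,0.4]]'
python3 -c "
from h import *
state()"
python3 jog.py '[[0,0,0,0,0,0.4],[0,0,0,0,0,0.4],[0,0,0,0,0,0.4],[0,0,0,0,0,0.4],[0,0,0,0,0,0.4]]'
python3 jog.py '[[0,0,0,0,0,0.4],[0,0,0,0,0,0.4],[0,0,0,0,0,0.2],[0,0,0,0,0,0.2],[0,0,0,0,0,0.2]]'
python3 -c "
from h import *
state()"
python3 jog.py '[[0,0,0,0,0,0.16],[0,0,0,0,0,0.16],[0,0,0,0,0,0]]'
python3 -c "
from h import *
state()"
python3 jog.py '[[0,0,0,0,0,0.16],[0,0,0,0,0,0.16],[0,0,0,0,0,0]]'
python3 -c "
from h import *
state()"
```

```text
t: 21.85
ee_pos: [542.3, 16.5, 137.3]
orientation: [-2.237, -2.201, 0.005]
ft_force: [0.1, 0.5, -0.4]
width: 79.7
grasp_force: 0.0
t: 22.27
ee_pos: [544.5, 16.5, 140.5]
orientation: [2.236, 2.205, 0.002]
ft_force: [-0.1, -0.3, -1.0]
width: 50.2
grasp_force: 0.0
t: 22.68
ee_pos: [544.0, 16.5, 140.0]
orientation: [2.237, 2.206, 0.0]
ft_force: [-1.8, -0.6, 6.4]
width: 37.6
grasp_force: 30.0
t: 23.1
ee_pos: [544.4, 16.4, 140.0]
orientation: [2.716, 1.578, 0.001]
ft_force: [-0.6, -0.8, 3.8]
width: 37.9
grasp_force: 30.0
t 23.1 pos [544.4  16.4 140. ] q [ 0.008  0.446  1.876 -0.     0.818  0.527] yaw 1.052 w 37.872985408798904 F [-0.6 -0.8  3.8] M [-0.09  0.11  0.23]
t: 23.52
ee_pos: [544.6, 16.2, 140.0]
orientation: [3.021, 0.857, 0.002]
ft_force: [0.3, -1.7, 4.0]
width: 37.5
grasp_force: 30.0
t: 23.93
ee_pos: [544.7, 15.9, 140.0]
orientation: [3.124, 0.322, 0.002]
ft_force: [0.0, -3.3, 3.5]
width: 37.6
grasp_force: 30.0
t 23.9333 pos [544.7  15.9 140. ] q [ 8.000e-03  4.460e-01  1.876e+00 -1.000e-03  8.180e-01  1.375e+00] yaw 0.205 w 37.61501416028394 F [ 0.  -3.3  3.5] M [-0.59 -0.08  0.19]
t: 24.18
ee_pos: [544.7, 15.9, 140.0]
orientation: [3.134, 0.197, 0.002]
ft_force: [0.9, -4.8, 4.9]
width: 37.4
grasp_force: 30.0
t 24.1833 pos [544.7  15.9 140. ] q [ 8.000e-03  4.460e-01  1.876e+00 -1.000e-03  8.180e-01  1.454e+00] yaw 0.126 w 37.38612750963179 F [ 0.9 -4.8  4.9] M [-0.87 -0.14 -0.08]
t: 24.43
ee_pos: [545.6, 15.9, 140.1]
orientation: [3.139, 0.075, 0.006]
ft_force: [4.3, -4.0, 0.8]
width: 37.6
grasp_force: 30.0
t 24.4333 pos [545.6  15.9 140.1] q [ 0.008  0.446  1.875 -0.002  0.816  1.532] yaw 0.048 w 37.575838424933806 F [ 4.3 -4.   0.8] M [-0.78 -0.71  0.51]
```

```bash

python3 jog.py '[[0,0,0,0,0,0.16],[0,0,0,0,0,0],[0,0,0,0,0,0]]'
python3 -c "
from h import *
state()"
python3 jog.py '[[0,0,0,0,0,0.16],[0,0,0,0,0,0],[0,0,0,0,0,0]]'
python3 -c "
from h import *
state()"

```

```text
t: 24.68
ee_pos: [545.7, 15.8, 140.1]
orientation: [3.14, 0.014, 0.006]
ft_force: [4.4, -5.3, 0.6]
width: 37.4
grasp_force: 30.0
t 24.6833 pos [545.7  15.8 140.1] q [ 0.008  0.446  1.875 -0.002  0.816  1.571] yaw 0.009 w 37.415665378368345 F [ 4.4 -5.3  0.6] M [-0.94 -0.63  0.17]
t: 24.93
ee_pos: [545.7, 15.7, 140.1]
orientation: [3.14, -0.049, 0.006]
ft_force: [3.9, -6.3, 1.4]
width: 37.6
grasp_force: 30.0
t 24.9333 pos [545.7  15.7 140.1] q [ 0.008  0.446  1.875 -0.002  0.816  1.611] yaw -0.031 w 37.600179258730044 F [ 3.9 -6.3  1.4] M [-1.02 -0.59  0.1 ]
```

```bash

python3 jog.py '[[0,0,0,0,0,0],[0,0,0,0,0,0],[0,0,0,0,0,0],[0,0,0,0,0,0],[0,0,0,0,0,0]]' 60
python3 jog.py '[[0,0,-0.02,0,0,0],[0,0,-0.025,0,0,0],[0,0,-0.025,0,0,0],[0,0,0,0,0,0],[0,0,0,0,0,0]]' 80
python3 - <<'E'
from h import *
state((450.6,-141.2,208))
d=ctrl.get_image('wrist');p=d['img'][:,:,::-1].copy();q=proj(d,np.array([544,16.5,137]));print(q)
print('J',proj(d,np.array([554,16.5,137]))-q,proj(d,np.array([544,26.5,137]))-q)
u,v=q.astype(int)
for X in((544,16.5,150),(450.6,-141.2,150)):print(proj(d,np.array(X)))
a=cv2.resize(p[v-50:v+50,u-50:u+50],None,fx=4,fy=4)
cv2.imwrite('pics/w4.png',a)
E
```

```text
t: 25.35
ee_pos: [543.7, 16.7, 139.5]
orientation: [-3.141, 0.052, 0.001]
ft_force: [0.2, -0.1, -0.2]
width: 59.8
grasp_force: 0.0
t: 25.77
ee_pos: [544.7, 16.6, 210.9]
orientation: [-3.141, 0.052, -0.005]
ft_force: [0.1, 0.1, -0.6]
width: 80.0
grasp_force: 0.0
t 25.7667 pos [544.7  16.6 210.9] q [0.009 0.342 1.833 0.    0.964 1.612] yaw -0.033 w 79.95802065761087 F [ 0.1  0.1 -0.6] M [ 0.11  0.01 -0.01]
go [-88.9 160.8   2.6]
[254.08430795 211.15492552]
J [ -0.43194072 -12.51437986] [-13.11772769   0.41138549]
[254.13916604 217.30185434]
[449.20865352 316.84763416]
```

View pics/w4.png

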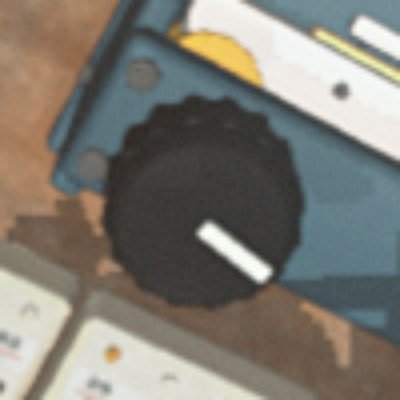

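The left line now reads about 4.85 rad, and the gripper slipped about 0.13 rad at the end, so the left knob is home. Next is the final turn on the right knob.

```bash

python3 jog.py '[[-0.0178,0.0322,0,0,0,0],[-0.0178,0.0322,0,0,0,0],[-0.0178,0.0322,0,0,0,0],[-0.0178,0.0322,0,0,0,0],[-0.0178,0.0322,0,0,0,0]]' 80
python3 jog.py '[[0,0,0.02,0,0,0],[0,0,0.02,0,0,0],[0,0,0.02,0,0,0],[0,0,0.011,0,0,0],[0,0,0,0,0,0]]' 80
python3 jog.py '[[0,0,0,0,0,0],[0,0,0,0,0,0],[0,0,0,0,0,0],[0,0,0,0,0,0],[0,0,0,0,0,0]]' 20
python3 jog.py '[[0,0,0,0,0,0],[0,0,0,0,0,0],[0,0,0,0,0,0],[0,0,0,0,0,0],[0,0,0,0,0,0]]' 20
python3 jog.py '[[0,0,0,0,0,0.32],[0,0,0,0,0,0.32],[0,0,0,0,0,0.32],[0,0,0,0,0,0.32],[0,0,0,0,0,0.32]]'
python3 jog.py '[[0,0,0,0,0,0.2],[0,0,0,0,0,0.2],[0,0,0,0,0,0.2],[0,0,0,0,0,0.2],[0,0,0,0,0,0.2]]'
python3 -c "
from h import *
state()"
python3 jog.py '[[0,0,0,0,0,0.16],[0,0,0,0,0,0.16],[0,0,0,0,0,0]]'
python3 -c "
from h import *
state()"
python3 jog.py '[[0,0,0,0,0,0],[0,0,0,0,0,0],[0,0,0,0,0,0],[0,0,0,0,0,0],[0,0,0,0,0,0]]' 60
python3 jog.py '[[0,0,-0.02,0,0,0],[0,0,-0.025,0,0,0],[0,0,-0.025,0,0,0],[0,0,0,0,0,0],[0,0,0,0,0,0]]' 80
python3 - <<'E'
from h import *
state()
d=ctrl.get_image('wrist');p=d['img'][:,:,::-1].copy();q=proj(d,np.array([450.6,-141.2,137]));print(q)
print('J',proj(d,np.array([460.6,-141.2,137]))-q,proj(d,np.array([450.6,-131.2,137]))-q)
u,v=q.astype(int)
a=cv2.resize(p[v-50:v+50,u-50:u+50],None,fx=4,fy=4)
cv2.imwrite('pics/w5.png',a)
E
```

```text
t: 26.23
ee_pos: [447.6, -142.1, 208.2]
orientation: [-3.14, 0.051, 0.004]
ft_force: [0.5, 0.3, 0.0]
width: 79.8
grasp_force: 0.0
t: 26.65
ee_pos: [447.0, -140.7, 135.3]
orientation: [-3.139, 0.053, 0.01]
ft_force: [-0.6, 0.3, 0.5]
width: 80.2
grasp_force: 0.0
t: 27.07
ee_pos: [450.1, -141.5, 139.3]
orientation: [3.141, -0.052, 0.002]
ft_force: [-0.6, 0.1, 0.0]
width: 50.1
grasp_force: 0.0
t: 27.48
ee_pos: [449.9, -142.7, 139.1]
orientation: [3.139, -0.051, 0.001]
ft_force: [-2.1, -8.2, 2.2]
width: 37.7
grasp_force: 30.0
t: 27.9
ee_pos: [450.0, -142.5, 139.2]
orientation: [3.066, -0.679, 0.002]
ft_force: [-1.2, -4.7, 1.2]
width: 37.7
grasp_force: 30.0
t: 28.32
ee_pos: [450.1, -142.4, 139.2]
orientation: [2.958, -1.052, 0.003]
ft_force: [-1.3, -3.9, 3.0]
width: 37.4
grasp_force: 30.0
t 28.3167 pos [ 450.1 -142.4  139.2] q [-3.310e-01  3.590e-01  2.033e+00 -2.000e-03  7.480e-01  1.925e+00] yaw -0.683 w 37.441882191283895 F [-1.3 -3.9  3. ] M [-0.67  0.08  0.72]
t: 28.57
ee_pos: [450.0, -142.2, 139.2]
orientation: [2.915, -1.169, 0.002]
ft_force: [-2.1, -4.5, 4.5]
width: 37.4
grasp_force: 30.0
t 28.5667 pos [ 450.  -142.2  139.2] q [-3.300e-01  3.590e-01  2.033e+00 -2.000e-03  7.480e-01  2.005e+00] yaw -0.763 w 37.42723689963735 F [-2.1 -4.5  4.5] M [-0.84  0.31  0.3 ]
t: 28.98
ee_pos: [449.6, -141.3, 138.6]
orientation: [-2.916, 1.17, 0.0]
ft_force: [-0.3, 0.2, 0.3]
width: 59.7
grasp_force: 0.0
t: 29.4
ee_pos: [450.5, -141.6, 209.7]
orientation: [-2.915, 1.17, -0.005]
ft_force: [0.4, 0.1, -0.6]
width: 79.8
grasp_force: 0.0
t 29.4 pos [ 450.5 -141.6  209.7] q [-0.33   0.24   1.986  0.     0.912  2.004] yaw -0.763 w 79.79304914340129 F [ 0.4  0.1 -0.6] M [ 0.12 -0.01 -0.03]
[253.14340298 210.5323127 ]
J [-9.21506613 -9.07600424] [-9.45955534  8.52590809]
```

View pics/w5.png

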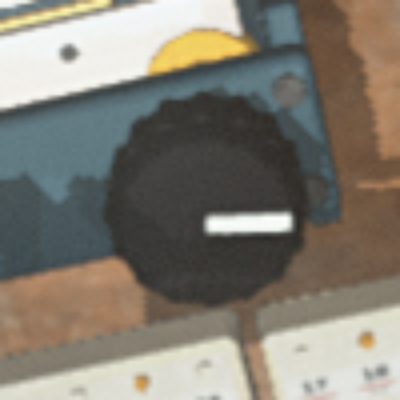

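The right knob's line gives 4.90 rad, so it is home. The left reads slightly less, within measurement noise, so I'll nip it up once more to be sure.

Units first: shifts go in m and turns go in units of 0.25 rad. So -35.8 mm is -0.0358, -8.4 mm is -0.0084.

```bash

python3 jog.py '[[-0.0084,-0.0358,0,0,0,0],[-0.0084,-0.0358,0,0,0,0],[-0.0084,-0.0358,0,0,0,0],[-0.0084,-0.0358,0,0,0,0],[-0.0084,-0.0358,0,0,0,0]]' 80
python3 jog.py '[[0,0,0,0,0,-0.48],[0,0,0,0,0,-0.48],[0,0,0,0,0,-0.48],[0,0,0,0,0,-0.48],[0,0,0,0,0,-0.48]]'
python3 jog.py '[[0,0,0,0,0,-0.48],[0,0,0,0,0,-0.48],[0,0,0,0,0,-0.48],[0,0,0,0,0,-0.48],[0,0,0,0,0,-0.48]]'
python3 jog.py '[[0,0,0,0,0,0],[0,0,0,0,0,0],[0,0,0,0,0,0]]'
python3 -c "
from h import *
state((544,16.6,139.5))"
```

```text
t: 29.87
ee_pos: [542.7, 18.5, 207.0]
orientation: [2.915, -1.17, -0.004]
ft_force: [0.3, -0.3, -0.8]
width: 79.9
grasp_force: 0.0
t: 30.28
ee_pos: [542.0, 17.2, 206.7]
orientation: [3.132, -0.246, -0.005]
ft_force: [-0.2, 0.1, 0.2]
width: 79.9
grasp_force: 0.0
t: 30.7
ee_pos: [542.0, 17.0, 206.8]
orientation: [-3.064, -0.69, 0.005]
ft_force: [-0.1, 0.1, -0.6]
width: 80.5
grasp_force: 0.0
t: 30.95
ee_pos: [542.6, 17.0, 207.8]
orientation: [-3.068, -0.675, 0.002]
ft_force: [-0.2, 0.1, -0.3]
width: 80.3
grasp_force: 0.0
t 30.95 pos [542.6  17.  207.8] q [0.009 0.345 1.837 0.    0.961 1.147] yaw 0.433 w 80.25689071845665 F [-0.2  0.1 -0.3] M [-0.04  0.    0.02]
go [ 1.3  1.  68.3]
```

```bash

python3 jog.py '[[0.0005,0.0005,0.02,0,0,0],[0,0,0.02,0,0,0],[0,0,0.02,0,0,0],[0,0,0.0085,0,0,0],[0,0,0,0,0,0]]' 80
python3 jog.py '[[0,0,0,0,0,0],[0,0,0,0,0,0],[0,0,0,0,0,0],[0,0,0,0,0,0],[0,0,0,0,0,0]]' 20
python3 jog.py '[[0,0,0,0,0,0],[0,0,0,0,0,0],[0,0,0,0,0,0],[0,0,0,0,0,0],[0,0,0,0,0,0]]' 20
python3 jog.py '[[0,0,0,0,0,0.2],[0,0,0,0,0,0.2],[0,0,0,0,0,0]]'
python3 -c "
from h import *
state()"
python3 jog.py '[[0,0,0,0,0,0.16],[0,0,0,0,0,0.16],[0,0,0,0,0,0]]'
python3 -c "
from h import *
state()"
python3 jog.py '[[0,0,0,0,0,0],[0,0,0,0,0,0],[0,0,0,0,0,0],[0,0,0,0,0,0],[0,0,0,0,0,0]]' 60
python3 jog.py '[[0,0,-0.02,0,0,0],[0,0,-0.025,0,0,0],[0,0,-0.025,0,0,0],[0,0,-0.01,0,0,0],[0,0,0,0,0,0]]' 80
python3 - <<'E'
from h import *
state()
d=ctrl.get_image('wrist');p=d['img'][:,:,::-1].copy();q=proj(d,np.array([544,16.6,137]));print(q)
print('J',proj(d,np.array([554,16.6,137]))-q,proj(d,np.array([544,26.6,137]))-q)
u,v=q.astype(int)
a=cv2.resize(p[v-50:v+50,u-50:u+50],None,fx=4,fy=4)
b=p
cv2.imwrite('pics/w6.png',np.hstack([a,cv2.resize(b,(400,300))[:, :].repeat(1,0) if 0 else cv2.copyMakeBorder(cv2.resize(b,(400,300)),0,100,0,0,cv2.BORDER_CONSTANT)]))
E
```

```text
t: 31.37
ee_pos: [542.2, 16.7, 138.1]
orientation: [-3.067, -0.678, 0.007]
ft_force: [-0.1, 0.5, 0.3]
width: 80.0
grasp_force: 0.0
t: 31.78
ee_pos: [544.2, 16.7, 141.0]
orientation: [3.067, 0.68, 0.002]
ft_force: [-0.7, 0.2, -0.4]
width: 49.9
grasp_force: 0.0
t: 32.2
ee_pos: [544.3, 16.0, 140.6]
orientation: [3.066, 0.681, 0.002]
ft_force: [0.5, -4.9, 2.4]
width: 37.4
grasp_force: 30.0
t: 32.45
ee_pos: [545.2, 16.2, 140.7]
orientation: [3.096, 0.524, 0.005]
ft_force: [4.4, -2.8, -1.1]
width: 37.9
grasp_force: 30.0
t 32.45 pos [545.2  16.2 140.7] q [ 8.000e-03  4.450e-01  1.876e+00 -1.000e-03  8.170e-01  1.245e+00] yaw 0.335 w 37.87202295164668 F [ 4.4 -2.8 -1.1] M [-0.66 -0.64  0.15]
t: 32.7
ee_pos: [545.5, 16.2, 140.8]
orientation: [3.114, 0.402, 0.006]
ft_force: [4.1, -3.5, -1.0]
width: 37.6
grasp_force: 30.0
t 32.7 pos [545.5  16.2 140.8] q [ 0.008  0.445  1.876 -0.002  0.817  1.324] yaw 0.256 w 37.59816339324568 F [ 4.1 -3.5 -1. ] M [-0.64 -0.68  0.44]
t: 33.12
ee_pos: [543.4, 16.8, 140.1]
orientation: [-3.116, -0.402, 0.001]
ft_force: [0.6, 1.1, 1.1]
width: 59.6
grasp_force: 0.0
t: 33.53
ee_pos: [545.2, 16.8, 222.5]
orientation: [3.115, 0.402, 0.007]
ft_force: [0.3, -0.6, 0.2]
width: 80.1
grasp_force: 0.0
t 33.5333 pos [545.2  16.8 222.5] q [0.009 0.327 1.824 0.    0.986 1.323] yaw 0.257 w 80.08278950689362 F [ 0.3 -0.6  0.2] M [ 0.04 -0.02 -0.01]
[253.55162125 207.14833965]
J [  3.21599437 -11.58947996] [-12.14347776  -3.00874922]
```

View pics/w6.png

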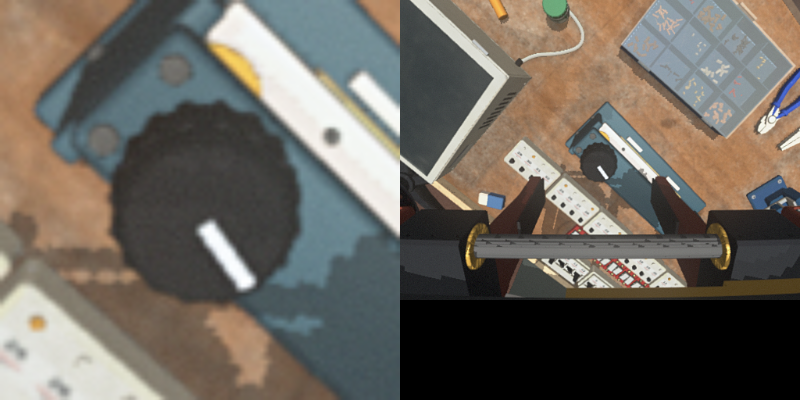

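The left knob's line now gives 4.88 rad and the grip slipped against the stop, so both knobs are home. The gripper is clear of the press.

```bash
python3 -c "
from workcell import ctrl
print(ctrl.close_job())"
```

```text
the job is handed in; nothing more can be done
None
```

The job is handed in at about 34 s, verdict not shown: both knobs are at their stops (left about 4.88 rad, right about 4.90 rad), they were never more than about 1.4 rad out of step, and the gripper ended clear; I saw nothing else move but did not measure the track, plate tilt or pressing force.

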